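Check in a badge sample plate at the reader, notched label end first

ROBOT

A 6-joint arm with a two-finger parallel gripper is mounted at the origin on the work surface. World frame = base frame: x ahead of the robot, y to its left, z up, the work surface at z = 0. Lengths are in mm, angles in rad, forces in N, time in s.
With the tool pointing down it reaches from about 275 to 1000 mm from the base axis. Payload 8.4 kg.
Tool frame: the origin (TCP) lies midway between the tips of the shut fingers; the grasp point (between the pads) lies behind it (r.pinch_z is the z of the grasp point in the tool frame, in mm); z points along the fingers, y is the direction in which the jaws open and shut (so a half turn about z gives the same grasp; the last joint's range is limited). The gripper opens to 85 mm and grips with 20 to 120 N. Pads are 22 mm wide; open, the fingers measure 114 mm over their backs; the gripper's body (76 mm by 85 mm) begins 54 mm behind the grasp point. The pads swing forward as they close: fully open they stand 13 mm farther back than shut.
Start: joints at [-1.328, 0.353, 1.633, -0, 1.155, -0.002], TCP at [151.475, -606.369, 231.281] pointing down, gripper open.
Joint ranges: [-2.63, 2.63], [-0.92, 2.1], [0.06, 2.66], [-1.3, 4.44], [0, 2.69], [-3.02, 3.02]. Speed limits (rad/s): [2.22, 2.22, 2.79, 3.14, 3.14, 3.14].

INTERFACE

Orientations are given as [roll, pitch, yaw] about the fixed x, y, z axes, in that order (R = Rz(yaw) Ry(pitch) Rx(roll)).
In Python, from rig import r, optics, ticket gives the robot as it stands.
- The arm moves only by the shell command python3 -m jog 'ROWS' [FORCE]. ROWS is text: rows parted by semicolons, each of 7 numbers parted by spaces: the closure in counts, from 0 (fully open) to 255 (shut), then the shift along the tool's x, y, z in mm, then the turn, a rotation vector about the tool's x, y, z in degrees. A call has 1 to 5 rows; each row shifts and turns the pose as measured when the row begins, along the tool's axes as they then stand; what a row does not reach is not made up. A row lasts 1/12 s, in which the tool goes at most 41.7 mm and 7.16 degrees, less where a joint would pass 70% of its speed; a pose out of reach is approached as far as the arm can. A call with a gripper value outside its range is refused whole. The fingers move at their own pace and stop on an object; FORCE is the grip in N (left out, the last holds). Time passes only in rows, so rows that do not move let the fingers close. It gives the time, the measured TCP pose, the force and the opening at its end, in the units of the state.
- r.sense(): the state, without advancing time (a new reading comes with each control period).
- optics.grab_frame(name): name is "side" or "top"; returns the picture (420x560x3 uint8, red, green, blue); there is no depth.
- optics.camera_info(name): a dict with "fx", "fy", "cx", "cy" (pixels), "world_from_camera" (4x4, takes a point from camera to world coordinates). Camera axes: x right, y down, z forward; pixel columns grow to the right and rows downward; lengths in mm; the calibration is good to about 2 mm. A picture is of the moment at which its call begins. camera_info takes no time and is no camera call.
- ticket.sign_off(): hands the job in, once; it reports no verdict.
The state is a dict: "clock": time; "qpos": joint angles; "qvel": joint speeds; "joint_efforts": joint torques, N m; "eef_pos": TCP position; "tcp_rot": TCP orientation; "contact_force": force on the tool from outside, world axes, zero at the start; "wrist_torque": the same for the moment, N m; "opening": opening from 0.0 (shut) to 1.0 (fully open).
Only numpy, scipy, OpenCV 4.12 (cv2) and the standard library are available. Lean on these libraries where they do the work, as an engineer would, in place of code of your own. Each camera call takes 0.05 s, during which the arm holds its last target.

TASK

Find the frosted label end of the orange badge sample plate by the small notch in its corner, and pick the plate up from its wooden rest. Keeping it level and label side up, bring the label end square and centred to the red spring bar of the white check-in reader and press the bar gently, until you feel it give and it is roughly half-way in; never drive it to the end of its travel. Finish while still holding the plate there, in the air, carried by the gripper alone; do not disturb the bead jar, the tape roll or the glue stick.

Things in the scene. Friction and masses are not known exactly. Their poses are not given: they have to be found in the camera images.
- plate: Orange plate 150 (x) x 54 (y) x 6 mm (z), about 60 g; white discs on top. Origin: centre of underside; x towards the label end, z up out of the label face. Last 30 mm at +x: frosted white label end, its +x +y corner cut by a 12 mm square notch; last 30 mm at -x: pale grey-blue plain end. Starts on the rest, label face up, underside 25 mm above the table, +x end within 125 deg of straight ahead.
- plate_label (a point): Middle of the plate's short edge at the label end (75 mm from its centre, at half thickness, 3 mm above its underside); same axes as the plate. The edge itself runs from 27 mm on the -y side to 15 mm on the +y side (the notch).
- plate_plain (a point): Middle of the plate's short edge at the plain end (75 mm from its centre, half thickness); same axes as the plate.
- rest: Fixed dark wooden block, 70 (x) x 40 (y) x 25 mm high. Origin: centre of its underside, on the table. The plate lies along it, centred within a few mm, and overhangs it by about 40 mm at each end and 7 mm at each side.
- reader: White reader fixed to the table: housing 100 (x) x 120 (y) x 105 mm high, black round window on top. Origin on the table; the housing runs from 40 mm in front of it (-x, looking to the robot, turned up to 20 deg) to 60 mm behind, and 60 mm to each side. The red spring bar stands off its front face; nothing lies under or in front of the bar.
- bar_face (a point): Centre of the flat front face of the red spring bar; moves with it. At rest 70 mm in front (-x) of the reader's origin, 70 mm above the table. x: the direction in which the bar is pushed in (away from the robot), z up. The bar is 90 mm wide (y), 40 mm high (50 to 90 mm above the table), 12 mm thick.
- bar (a joint): How far the red spring bar is pushed in, m: 0 at rest, 0.016 at the end of its travel. It begins to give at about 2.5 N, takes about 4.5 N half-way (0.008) and 6.5 N at the end.
- jar: Bystander: clear bead jar with yellow cap, 50 mm across, 70 mm high. Origin: centre of its underside.
- tape: Bystander: blue ring of tape lying flat, 72 mm across, 24 mm high. Origin: centre of its underside.
- glue: Bystander: upright green glue stick, 30 mm across, 75 mm high. Origin: centre of its underside.
Not all that is in view belongs to the job. Leave any pink look-alike of the plate alone.

How it is judged (in metres and radians):
On the way:
1. the plate is lifted off its rest in the gripper (height (world z) of plate above 0.04 m and contact force between plate and the fingers above 1 N and contact force between plate and rest below 0.1 N), for 0.2 s.
At the end, for the whole second after the job is handed in: Plate held by the gripper, underside over 40 mm up, off the rest, label face up and level within 0.2 rad, square to the reader within 0.2 rad; its label end, within 15 mm of the bar's centre sideways, keeps the bar pushed in 3 to 13 mm, at rest (all of step 1 and value of joint bar between 0.003 and 0.013 m and contact force between plate and reader above 1 N and x of plate_label in the frame of bar_face between -0.01 and 0.006 m and y of plate_label in the frame of bar_face between -0.015 and 0.015 m and angle between the x axis of plate and the x axis of reader, either way round below 0.2 rad and angle between plate's own z axis and vertical below 0.2 rad and linear speed of plate below 0.02 m/s); the arm keeps its last pose, push and grip.
It fails at once if the bar is driven to the end of its travel (value of joint bar above 0.0155 m).
It fails at once if a bystander is disturbed (distance of any of jar, tape, glue from where it was at the start of the episode above 0.02 m).
It also fails if it takes over 45 s, if anything falls off the work surface, if the arm or the gripper's body presses on something with over 40 N, if the wrist force passes 120 N, or if a joint passes its speed limit or range.

## Working session

There is one attempt and no reset: what is moved stays moved. The work goes in short steps, Python scripts to look and compute and a shell command to move; the robot and the scene stay as the last step left them, time stands still between calls to the robot, and variables do not carry over. Pictures are saved under pics/ and viewed, and the job is handed in when it is done.

```bash
mkdir -p pics; ls
python3 - <<'E'
from rig import r, optics, ticket
import cv2
s=r.sense(); print({k:s[k] for k in('clock','eef_pos','tcp_rot','contact_force','opening')}, r.pinch_z)
for n in('side','top'):
    im=optics.grab_frame(n); cv2.imwrite(f'pics/{n}0.png',im[:,:,::-1])
    c=optics.camera_info(n); print(n,c)
E
```

```text
pics
{'clock': 0.0, 'eef_pos': array([ 151.394577  , -605.92337272,  230.56969147]), 'tcp_rot': array([-3.14024241e+00, -2.89161600e-05,  2.44828096e-01]), 'contact_force': array([ 0.17398517,  0.32415806, -0.39897928]), 'opening': 0.9998732305554363} -18.700000000000003
side {'fx': 391.73333863233967, 'fy': 391.73333863233967, 'cx': 280.21608683394936, 'cy': 205.51888145741833, 'world_from_camera': array([[ 9.64033334e-01, -1.40833836e-01,  2.25400890e-01,
         4.34659514e+02],
       [-2.65720896e-01, -5.28800171e-01,  8.06078646e-01,
        -8.14390897e+02],
       [ 5.66888135e-03, -8.36980412e-01, -5.47203485e-01,
         6.27910142e+02],
       [ 0.00000000e+00,  0.00000000e+00,  0.00000000e+00,
         1.00000000e+00]])}
top {'fx': 450.675665927216, 'fy': 450.675665927216, 'cx': 285.48908390250426, 'cy': 212.96264710493438, 'world_from_camera': array([[ 2.88566278e-02, -9.96519751e-01,  7.82028240e-02,
         5.65359810e+02],
       [-9.99571441e-01, -2.91530878e-02, -2.65165238e-03,
        -7.78030968e+00],
       [ 4.92227776e-03, -7.80927918e-02, -9.96933943e-01,
         1.04803188e+03],
       [ 0.00000000e+00,  0.00000000e+00,  0.00000000e+00,
         1.00000000e+00]])}
```

View pics/top0.png

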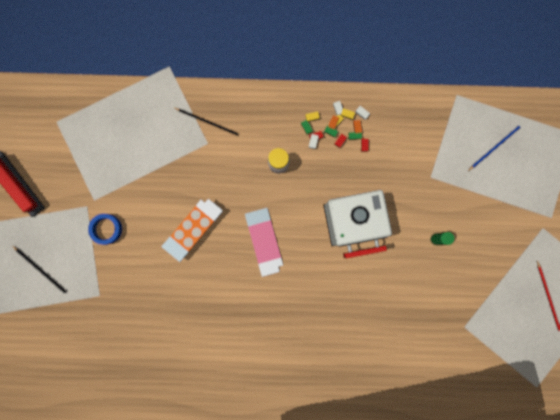

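View pics/side0.png

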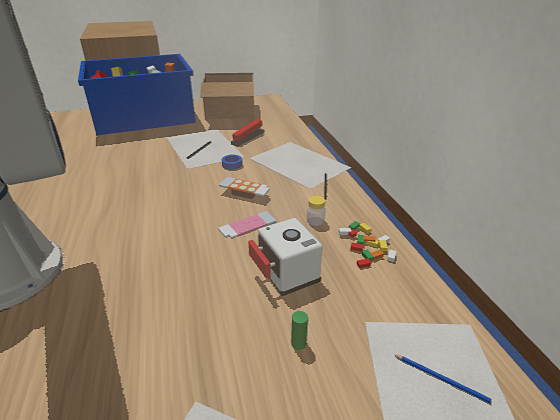

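The top view shows two candidates. The orange plate with white discs is at (192,229), and the pink look-alike is at (263,242). The other orange or white items are bricks near (335,125). I choose the one at (192,229). The reader is at (360,217) with its red bar at (367,252). The jar is at (279,160), the tape at (105,229) and the glue at (443,238).

```bash
cat > h.py <<'E'
import numpy as np, cv2
from rig import r, optics
def ray(n,uv,z):
    c=optics.camera_info(n);T=c['world_from_camera']
    d=T[:3,:3]@np.array([(uv[0]-c['cx'])/c['fx'],(uv[1]-c['cy'])/c['fy'],1.])
    o=T[:3,3]; return o+d*(z-o[2])/d[2]
def proj(n,p):
    c=optics.camera_info(n);T=c['world_from_camera']
    q=T[:3,:3].T@(np.array(p)-T[:3,3]); return np.array([c['fx']*q[0]/q[2]+c['cx'],c['fy']*q[1]/q[2]+c['cy']])
def save(n,name,box=None,k=1):
    im=optics.grab_frame(n)
    o=im[:,:,::-1]
    if box: o=o[box[1]:box[3],box[0]:box[2]]
    cv2.imwrite('pics/'+name,cv2.resize(o,None,fx=k,fy=k,interpolation=cv2.INTER_CUBIC)); return im
E
python3 - <<'E'
import cv2,numpy as np
im=cv2.imread('pics/top0.png')
a=cv2.resize(im[185:275,150:240],None,fx=6,fy=6,interpolation=cv2.INTER_CUBIC)
cv2.imwrite('pics/crop_plate.png',a)
a=cv2.resize(im[180:270,315:405],None,fx=6,fy=6,interpolation=cv2.INTER_CUBIC)
cv2.imwrite('pics/crop_reader.png',a)
E
```

```text
(no output)
```

View pics/crop_plate.png

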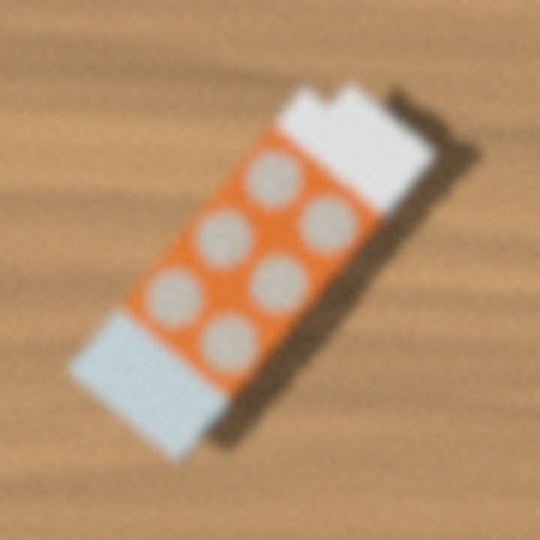

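View pics/crop_reader.png

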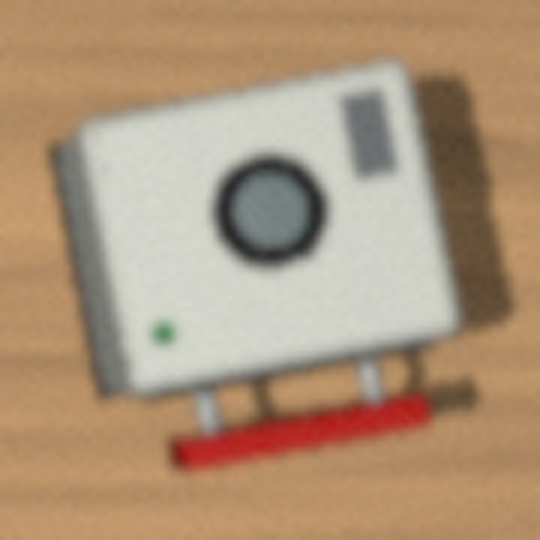

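The crop confirms it. The white end is at the upper right, with the notch at its upper-left corner (about (202,203) in the full frame), which is the +x +y corner, so that is the label end. In the reader crop the red bar runs from about (344,255) to (386,247).

```bash
cat > meas.py <<'E'
from h import *
def plate(im,z,n='top',big=None):
    h=cv2.cvtColor(im,cv2.COLOR_RGB2HSV)
    m=cv2.inRange(h,(5,190,120),(16,255,255))
    m[:,:]=m
    if big is not None:
        k=np.zeros_like(m);k[big[1]:big[3],big[0]:big[2]]=255;m&=k
    m=cv2.morphologyEx(m,cv2.MORPH_OPEN,np.ones((2,2)))
    p=np.argwhere(m)[:,::-1].astype(np.float32)
    w=np.array([ray(n,q,z)[:2] for q in p],np.float32)
    (c,s,a)=cv2.minAreaRect(w); return len(p),c,s,a
E
python3 - <<'E'
from meas import *
im=cv2.imread('pics/top0.png')[:,:,::-1].copy()
print('plate',plate(im,31,big=(150,185,240,275)))
h=cv2.cvtColor(im,cv2.COLOR_RGB2HSV)
m=cv2.inRange(h,(0,180,90),(4,255,255))|cv2.inRange(h,(172,180,90),(180,255,255))
k=np.zeros_like(m);k[235:270,330:400]=255;m&=k
p=np.argwhere(m)[:,::-1]
w=np.array([ray('top',q,90)[:2] for q in p],np.float32)
print('bar top',len(p),cv2.minAreaRect(w))
# housing top white
m=cv2.inRange(h,(0,0,170),(180,70,255));k[:]=0;k[183:250,322:395]=255;m&=k
m=cv2.morphologyEx(m,cv2.MORPH_OPEN,np.ones((5,5)))
p=np.argwhere(m)[:,::-1]
w=np.array([ray('top',q,105)[:2] for q in p],np.float32)
print('house',len(p),cv2.minAreaRect(w))
for nm,uv,z in(('jar',(279,158),70),('tape',(105,229),24),('glue',(447,238),75)):print(nm,ray('top',uv,z)[:2])
c=[(202,201),(207.7,199.5),(222,211),(162,247),(180,262)]
for q in c:print(q,ray('top',q,31)[:2])
E
```

```text
plate (55, (597.0891723632812, 190.35060119628906), (33.69730758666992, 39.832191467285156), 53.627960205078125)
bar top 180 ((563.8471069335938, -180.51644897460938), (9.966465950012207, 89.27495574951172), 12.193071365356445)
house 1950 ((635.7286987304688, -164.73797607421875), (96.37499237060547, 114.82963562011719), 12.559623718261719)
jar [762.77155288   7.36946523]
tape [597.24042437 397.69326931]
glue [ 597.66333976 -360.67077668]
(202, 201) [666.78843544 179.42884407]
(207.7, 199.5) [670.58280305 166.67223147]
(222, 211) [645.39090952 133.24786751]
(162, 247) [560.32979006 264.70065574]
(180, 262) [527.99448125 222.73256572]
```

```bash
sed -i 's/(5,190,120),(16,255,255)/(3,175,120),(13,255,255)/' meas.py
python3 - <<'E'
from meas import *
im=cv2.imread('pics/top0.png')[:,:,::-1].copy()
h=cv2.cvtColor(im,cv2.COLOR_RGB2HSV); print(h[222,190:200], h[235,196],h[215,160])
b=(150,185,240,275)
print('plate',plate(im,31,big=b))
# whole plate: non-wood = orange or low saturation
m=cv2.inRange(h,(0,0,150),(180,75,255))|cv2.inRange(h,(3,175,120),(13,255,255))
k=np.zeros_like(m);k[b[1]:b[3],b[0]:b[2]]=255;m&=k
p=np.argwhere(m)[:,::-1];w=np.array([ray('top',q,31)[:2] for q in p],np.float32)
print(len(p),cv2.minAreaRect(w))
E
```

```text
[[ 12  57 196]
 [ 10 109 205]
 [ 12 170 215]
 [ 12 192 221]
 [ 12 195 221]
 [ 12 195 222]
 [ 12 197 220]
 [ 12 196 221]
 [ 11 185 222]
 [ 11 152 218]] [ 15  40 193] [ 15 110 195]
plate (155, (601.4180297851562, 196.27395629882812), (53.15492630004883, 81.01515197753906), 50.93474578857422)Traceback (most recent call last):
  File "<stdin>", line 9, in <module>
  File "h.py", line 4, in ray
    c=optics.camera_info(n);T=c['world_from_camera']
ValueError: time passes only in moves, steps and waits
```

```bash
sed -i '2a C={n:optics.camera_info(n) for n in ("top","side")}' h.py; sed -i "s/c=optics.camera_info(n);T/c=C[n];T/" h.py
python3 - <<'E'
from meas import *
im=cv2.imread('pics/top0.png')[:,:,::-1].copy()
h=cv2.cvtColor(im,cv2.COLOR_RGB2HSV)
b=(150,185,240,275)
m=cv2.inRange(h,(0,0,150),(180,85,255))|cv2.inRange(h,(3,155,120),(14,255,255))
k=np.zeros_like(m);k[b[1]:b[3],b[0]:b[2]]=255;m&=k
p=np.argwhere(m)[:,::-1];w=np.array([ray('top',q,31)[:2] for q in p],np.float32)
R=cv2.minAreaRect(w);print(len(p),R)
yaw=R[2] if R[1][0]>R[1][1] else R[2]-90
print('yaw',yaw)
s=r.sense();print(s['qpos'],s['tcp_rot'][2]*57.3)
E
```

```text
1385 ((604.6720581054688, 200.59165954589844), (58.80116653442383, 154.21347045898438), 52.5077018737793)
yaw -37.4922981262207
[-1.32840648e+00  3.53606918e-01  1.63406544e+00  5.83498695e-05
  1.15522443e+00 -2.37487882e-03] 14.023664886536222
```

```bash
cat > plan.py <<'E'
import sys,numpy as np
from rig import r
from scipy.spatial.transform import Rotation as Ro
X,Y,Z,yaw=map(float,sys.argv[1:5]); mm=float(sys.argv[5]) if len(sys.argv)>5 else 40
s=r.sense();p=np.array(s['eef_pos']);R=Ro.from_euler('xyz',s['tcp_rot']);T=Ro.from_euler('xyz',[np.pi,0,np.radians(yaw)])
t=np.array([X,Y,Z])
print('now',p.round(1),np.degrees(s['tcp_rot']).round(2),'t',round(s['clock'],2),'F',np.round(s['contact_force'],2),'op',round(s['opening'],3),'q',np.round(s['qpos'],2))
print('to go tool',R.inv().apply(t-p).round(1),'turn',np.degrees((R.inv()*T).as_rotvec()).round(2))
for i in range(5):
    d=t-p;n=np.linalg.norm(d);d=d*min(1,mm/max(n,1e-6)); v=np.degrees((R.inv()*T).as_rotvec());m=np.linalg.norm(v);v=v*min(1,7/max(m,1e-6))
    print(R.inv().apply(d).round(1),v.round(1)); p=p+d;R=R*Ro.from_rotvec(np.radians(v))
E
python3 plan.py 603 199.5 150 142
```

```text
now [ 151.4 -605.9  230.6] [-179.93   -0.     14.02] t 0.1 F [ 0.14  0.18 -0.33] op 1.002 q [-1.33  0.35  1.63  0.    1.16 -0.  ]
to go tool [ 633.3 -671.9   81.5] turn [-4.0000e-02 -9.0000e-02 -1.2798e+02]
[ 27.3 -29.    3.5] [-0. -0. -7.]
[ 30.7 -25.4   3.5] [-0. -0. -7.]
[ 33.5 -21.5   3.5] [-0. -0. -7.]
[ 35.9 -17.3   3.5] [-0. -0. -7.]
[ 37.7 -12.8   3.5] [-0. -0. -7.]
```

```bash
python3 -m jog '0 27 -29 3 0 0 -7; 0 31 -25 3 0 0 -7; 0 33 -22 3 0 0 -7; 0 36 -17 3 0 0 -7; 0 38 -13 3 0 0 -7' && python3 plan.py 603 199.5 150 142
```

```text
clock: 0.52
eef_pos: [246.9, -432.0, 213.1]
tcp_rot: [-3.141, 0.002, 0.866]
contact_force: [0.5, 0.1, 0.7]
opening: 1.002
now [ 246.9 -432.   213.1] [-1.7999e+02  1.0000e-01  4.9590e+01] t 0.52 F [0.47 0.14 0.67] op 1.002 q [-1.05  0.17  1.92 -0.    1.05 -0.35]
to go tool [ 711.8 -138.1   61.8] turn [-9.000e-02  7.000e-02 -9.241e+01]
[39.1 -7.6  3.4] [-0.  0. -7.]
[39.8 -2.8  3.4] [-0.  0. -7.]
[39.8  2.1  3.4] [-0.  0. -7.]
[39.2  6.9  3.4] [-0.  0. -7.]
[38.1 11.7  3.4] [-0.  0. -7.]
```

```bash
python3 -m jog '0 39 -8 3 0 0 -7; 0 40 -3 3 0 0 -7; 0 40 2 3 0 0 -7; 0 39 7 3 0 0 -7; 0 38 12 3 0 0 -7' >/dev/null && python3 plan.py 603 199.5 150 142
```

```text
now [ 344.4 -248.7  196.4] [-1.7991e+02  2.0000e-02  8.5420e+01] t 0.93 F [ 0.75  0.2  -0.17] op 0.999 q [-0.63  0.08  2.08 -0.    0.99 -0.55]
to go tool [467.4 222.   45.9] turn [-9.000e-02 -2.000e-02 -5.658e+01]
[36.  17.1  3.5] [-0. -0. -7.]
[33.6 21.4  3.5] [-0. -0. -7.]
[30.8 25.3  3.5] [-0. -0. -7.]
[27.5 28.9  3.5] [-0. -0. -7.]
[23.8 32.   3.5] [-0. -0. -7.]
```

```bash
python3 -m jog '0 36 17 3 0 0 -7; 0 34 21 3 0 0 -7; 0 31 25 3 0 0 -7; 0 28 29 3 0 0 -7; 0 24 32 3 0 0 -7' >/dev/null && python3 plan.py 603 199.5 150 142
```

```text
now [443.1 -65.6 180.8] [-1.7994e+02  2.0000e-02  1.2126e+02] t 1.35 F [ 0.83 -1.02  0.31] op 0.999 q [-0.15  0.14  2.05 -0.    0.96 -0.69]
to go tool [143.6 274.3  30.4] turn [ -0.06   0.   -20.74]
[18.5 35.3  3.9] [-0.  0. -7.]
[14.  37.3  3.9] [-0.  0. -7.]
[ 9.4 38.7  3.9] [-0.   0.  -6.7]
[ 4.8 39.5  4. ] [ 0. -0. -0.]
[ 4.8 39.5  4. ] [ 0. -0. -0.]
```

```bash
python3 -m jog '0 18 35 4 0 0 -7; 0 14 37 4 0 0 -7; 0 9 39 4 0 0 -6.7; 0 5 39 4 0 0 0; 0 5 39 4 0 0 0' >/dev/null && python3 plan.py 603 199.5 150 142
```

```text
now [545.7 114.4 159.2] [-179.9    -0.    143.23] t 1.77 F [ 0.88 -0.87 -0.48] op 1.004 q [ 0.2   0.33  1.84 -0.    0.97 -0.72]
to go tool [  5.  102.5   9.1] turn [-0.1   0.    1.23]
[ 1.9 39.8  3.5] [-0.1  0.   1.2]
[ 2.8 39.7  3.6] [ 0. -0. -0.]
[ 1.6 22.9  2.1] [-0. -0. -0.]
[0. 0. 0.] [ 0. -0. -0.]
[0. 0. 0.] [ 0. -0. -0.]
```

```bash
python3 -m jog '0 2 40 3.5 0 0 1.2; 0 3 40 3.5 0 0 0; 0 1.5 23 2 0 0 0; 0 0 0 0 0 0 0' >/dev/null && python3 plan.py 603 199.5 60 142
python3 - <<'E'
from h import *
save('top','top1.png',(130,165,250,285),5); save('side','side1.png',(170,120,330,240),5)
E
```

```text
now [606.2 211.  147.2] [-1.7996e+02 -5.0000e-02  1.4230e+02] t 2.1 F [-0.76 -0.35 -0.87] op 0.999 q [ 0.33  0.46  1.67  0.    1.01 -0.58]
to go tool [ -4.6 -11.   87.2] turn [-0.04 -0.05  0.3 ]
[-2.1 -5.  39.6] [-0.  -0.1  0.3]
[-2.1 -5.  39.6] [-0. -0. -0.]
[-0.4 -1.   7.9] [-0. -0. -0.]
[0. 0. 0.] [ 0. -0. -0.]
[0. 0. 0.] [ 0. -0. -0.]
```

View pics/top1.png

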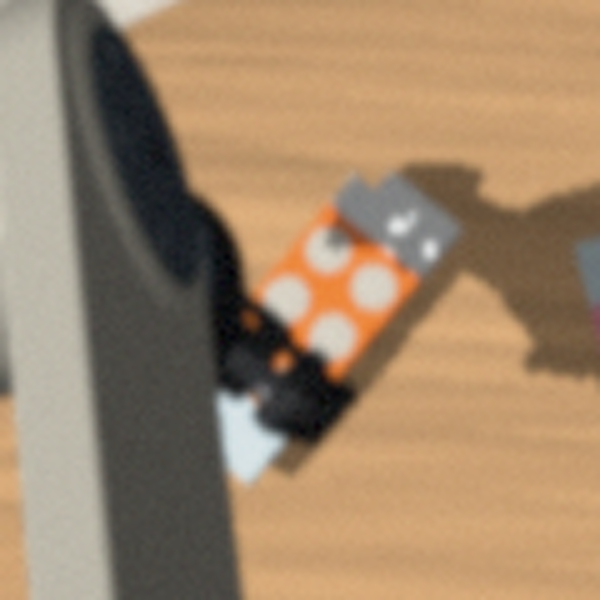

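View pics/side1.png

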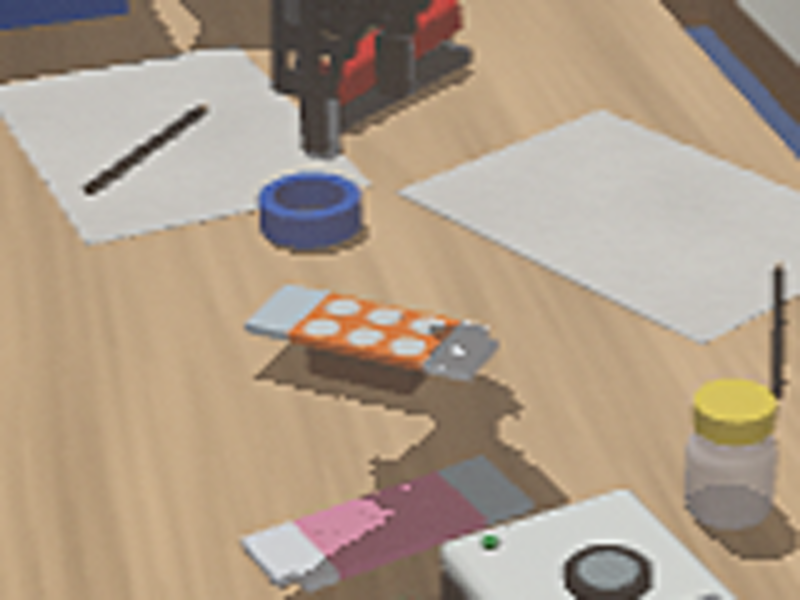

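The plate is undisturbed under the open gripper: top view about (195,227), side view about (243,186). The gripper is about 12 mm past its centre. I'll correct that and descend.

```bash
python3 -m jog '0 -4.5 -11 20 0 0 0.3; 0 0 0 30 0 0 0; 0 0 0 20 0 0 0; 0 0 0 0 0 0 0' >/dev/null && python3 plan.py 603 199.5 8 142
```

```text
now [598.5 191.5  77. ] [-1.7979e+02 -3.0000e-02  1.4186e+02] t 2.53 F [-1.27 -0.32 -0.12] op 1.001 q [ 0.31  0.53  1.74 -0.    0.87 -0.6 ]
to go tool [ 1.4  9.3 69. ] turn [-0.21 -0.03 -0.14]
[ 0.8  5.3 39.6] [-0.2 -0.  -0.1]
[ 0.6  3.8 29.3] [0. 0. 0.]
[0. 0. 0.] [-0. -0. -0.]
[0. 0. 0.] [ 0. -0. -0.]
[0. 0. 0.] [ 0. -0. -0.]
```

```bash
python3 -m jog '0 1 4.5 15 0 0 0; 0 0 0 0 0 0 0; 0 0 0 0 0 0 0; 0 0 0 0 0 0 0' >/dev/null && python3 plan.py 603 199.5 8 142
```

```text
now [598.6 191.2  64.4] [-1.7964e+02 -9.0000e-02  1.4165e+02] t 2.87 F [-0.64 -0.33  0.26] op 1.0 q [ 0.31  0.55  1.74 -0.    0.86 -0.59]
to go tool [ 1.6  9.6 56.4] turn [-0.36 -0.09 -0.35]
[ 1.1  6.7 39.4] [-0.4 -0.1 -0.3]
[ 0.5  2.8 17. ] [0. 0. 0.]
[0. 0. 0.] [-0. -0. -0.]
[0. 0. 0.] [ 0. -0. -0.]
[0. 0. 0.] [ 0. -0. -0.]
```

```bash
python3 -m jog '0 1.6 9.6 0 -0.3 0 -0.3; 0 0 0 0 0 0 0; 0 0 0 0 0 0 0' >/dev/null && python3 plan.py 603 199.5 8 142
```

```text
now [605.3 200.1  68.2] [1.7982e+02 5.0000e-02 1.4194e+02] t 3.12 F [-0.95  1.33 -0.42] op 0.999 q [ 0.32  0.55  1.72  0.    0.86 -0.59]
to go tool [ 1.5 -2.1 60.2] turn [ 0.18  0.05 -0.06]
[ 1.  -1.4 40. ] [ 0.2  0.  -0.1]
[ 0.5 -0.6 20.2] [-0. -0. -0.]
[0. 0. 0.] [ 0. -0. -0.]
[0. 0. 0.] [ 0. -0. -0.]
[0. 0. 0.] [ 0. -0. -0.]
```

```bash
python3 -m jog '0 1 -1 20 0 0 0; 0 0 0 0 0 0 0; 0 0 0 0 0 0 0' >/dev/null && python3 plan.py 603 199.5 8 142; python3 -m jog '0 0 0 0 0 0 0'
```

```text
now [606.1 201.2  50.8] [179.58   0.21 141.99] t 3.37 F [0.82 0.32 0.81] op 1.002 q [ 0.32  0.58  1.73  0.    0.82 -0.59]
to go tool [ 1.6 -3.6 42.8] turn [ 0.42  0.21 -0.01]
[ 1.5 -3.3 39.8] [ 0.4  0.2 -0. ]
[ 0.1 -0.2  3. ] [ 0. -0. -0.]
[0. 0. 0.] [ 0. -0. -0.]
[0. 0. 0.] [ 0. -0. -0.]
[0. 0. 0.] [ 0. -0. -0.]
clock: 3.45
eef_pos: [605.9, 201.3, 51.2]
tcp_rot: [3.135, 0.003, 2.478]
contact_force: [0.5, 0.6, 0.2]
opening: 1.003
```

```bash
python3 -m jog '0 1.6 -3.6 20 0.4 0.2 0; 0 0 0 0 0 0 0; 0 0 0 0 0 0 0' >/dev/null && python3 plan.py 603 199.5 8 142
```

```text
now [604.5 200.2  33.9] [1.7983e+02 1.1000e-01 1.4201e+02] t 3.7 F [ 0.65 -0.02  0.34] op 1.003 q [ 0.32  0.6   1.74  0.    0.8  -0.59]
to go tool [ 0.8 -1.5 25.9] turn [0.17 0.11 0.01]
[ 0.8 -1.5 25.9] [0.2 0.1 0. ]
[0. 0. 0.] [-0.  0.  0.]
[0. 0. 0.] [ 0. -0. -0.]
[0. 0. 0.] [ 0. -0. -0.]
[0. 0. 0.] [ 0. -0. -0.]
```

```bash
python3 -m jog '0 1 -1.5 18 0.2 0.1 0; 0 0 0 0 0 0 0; 0 0 0 0 0 0 0' >/dev/null && python3 plan.py 603 199.5 8 142
```

```text
now [604.8 200.3  19. ] [1.7986e+02 1.2000e-01 1.4201e+02] t 3.95 F [ 0.02 -0.16  1.51] op 0.999 q [ 0.32  0.62  1.74 -0.    0.77 -0.59]
to go tool [ 0.9 -1.7 11. ] turn [0.14 0.12 0.01]
[ 0.9 -1.7 11. ] [0.1 0.1 0. ]
[0. 0. 0.] [-0. -0. -0.]
[0. 0. 0.] [ 0. -0. -0.]
[0. 0. 0.] [ 0. -0. -0.]
[0. 0. 0.] [ 0. -0. -0.]
```

Run:
```python
from h import *
save('side','side2.png',(190,120,310,220),6)
```

```text
(no output)
```

View pics/side2.png

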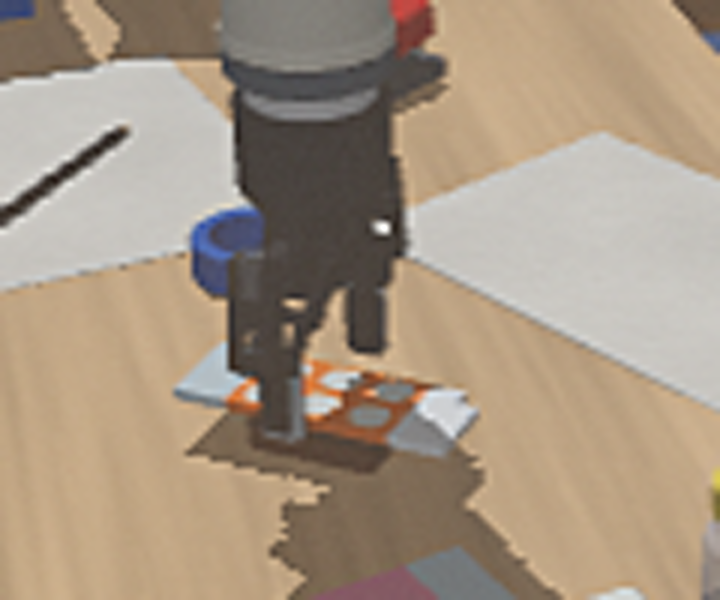

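The fingers straddle the plate on both long sides, with the near tip at about (237,192) in the full frame. They are near mid-length, slightly towards the plain end. I'll go down to grasp height and close.

```bash
python3 -m jog '0 1 -1.5 13 0 0 0; 0 0 0 0 0 0 0; 0 0 0 0 0 0 0' >/dev/null && python3 plan.py 603 199.5 8 142 | head -2; python3 -m jog '255 0 0 0 0 0 0; 255 0 0 0 0 0 0; 255 0 0 0 0 0 0; 255 0 0 0 0 0 0; 255 0 0 0 0 0 0' 50;  python3 -m jog '255 0 0 0 0 0 0; 255 0 0 0 0 0 0; 255 0 0 0 0 0 0'
```

```text
now [604.1 200.1   7.3] [179.72   0.21 142.01] t 4.25 F [-0.03  0.17  0.34] op 1.001 q [ 0.32  0.64  1.75 -0.    0.75 -0.59]
to go tool [ 0.6 -1.1 -0.7] turn [0.28 0.21 0.01]
clock: 4.67
eef_pos: [604.5, 200.2, 8.3]
tcp_rot: [3.136, 0.004, 2.479]
contact_force: [0.6, -0.2, -0.0]
opening: 0.618
clock: 4.92
eef_pos: [604.5, 200.2, 8.3]
tcp_rot: [3.136, 0.004, 2.479]
contact_force: [0.3, -0.2, -0.3]
opening: 0.62
```

```bash
python3 -m jog '255 0 0 -8 0 0 0; 255 0 0 -15 0 0 0; 255 0 0 -25 0 0 0; 255 0 0 -25 0 0 0; 255 0 0 -15 0 0 0' >/dev/null;python3 -m jog '255 0 0 0 0 0 0; 255 0 0 0 0 0 0;255 0 0 0 0 0 0'
python3 - <<'E'
from h import *
save('side','side3.png',(170,100,310,220),5);save('top','top3.png',(130,165,250,285),5)
E
```

```text
clock: 5.58
eef_pos: [602.8, 199.6, 101.0]
tcp_rot: [3.138, 0.003, 2.479]
contact_force: [0.1, 0.2, -0.9]
opening: 0.617
```

View pics/side3.png

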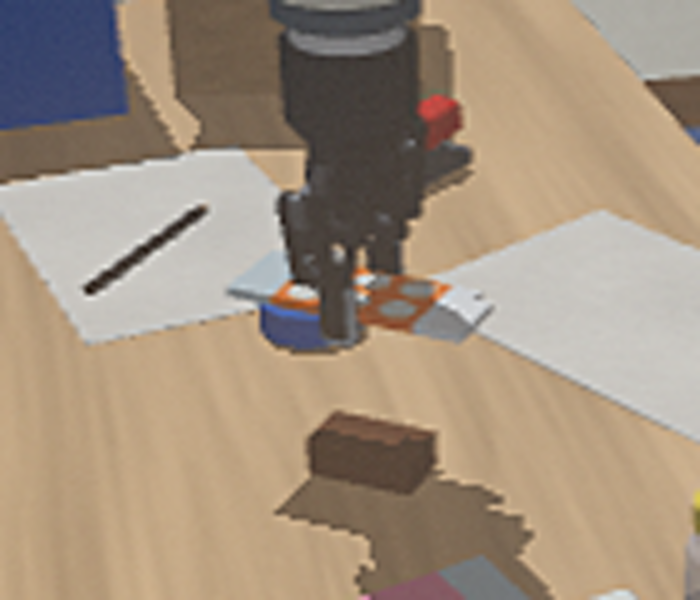

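View pics/top3.png

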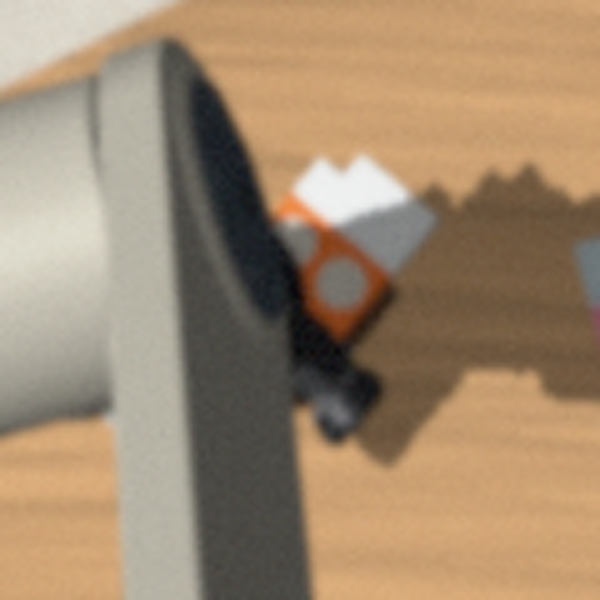

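The plate is lifted and level, clear of its rest (rest at about (243,189) in the side view). The label end's corners are near (202,196) and (217,208) in the top view. I'll check where the label end sits in the tool frame.

```bash
python3 - <<'E'
from h import *
s=r.sense();p=s['eef_pos'];y=s['tcp_rot'][2]-np.pi;print(p,np.degrees(y))
d=np.array([np.cos(y),np.sin(y)]);n=np.array([-d[1],d[0]])
z=p[2]+22.7
for nm,q in(('-y corner',(217.6,208)),('notch outer',(202.4,195.6)),('notch side',(194.2,196.2))):
    w=ray('top',q,z)[:2]-p[:2]; print(nm,w@d,w@n)
E
python3 plan.py 446 -206.4 100 192.4
```

```text
[602.17013531 199.45693316 100.07958501] -37.98790533150259
-y corner 75.90679483422593 -29.076501593880792
notch outer 75.48861065822584 11.674617537849585
notch side 63.7490985244749 23.87676745174444
now [602.2 199.5 100.1] [1.7988e+02 1.1000e-01 1.4201e+02] t 5.68 F [ 0.18  0.34 -0.81] op 0.616 q [ 0.32  0.51  1.72 -0.    0.91 -0.59]
to go tool [-126.7 -416.    -0.6] turn [  0.07   0.15 -50.39]
[-11.7 -38.3  -0.1] [ 0.  0. -7.]
[ -6.9 -39.4  -0. ] [ 0.  0. -7.]
[ -2.1 -39.9  -0. ] [ 0.  0. -7.]
[  2.8 -39.9  -0. ] [ 0.  0. -7.]
[  7.7 -39.3  -0. ] [ 0.  0. -7.]
```

```bash
python3 -m jog '255 -12 -38 0 0 0 -7; 255 -7 -39 0 0 0 -7; 255 -2 -40 0 0 0 -7; 255 3 -40 0 0 0 -7; 255 8 -39 0 0 0 -7' >/dev/null && python3 plan.py 446 -206.4 100 192.4 35
```

```text
now [530.1  17.5  94.2] [ 1.7988e+02 -1.0000e-02  1.7711e+02] t 6.1 F [ 0.11 -1.32 -0.96] op 0.616 q [ 0.03  0.38  1.95  0.    0.81 -1.49]
to go tool [  72.7 -227.9   -6.3] turn [ 1.200e-01  1.000e-02 -1.529e+01]
[ 10.6 -33.3  -0.9] [ 0.1  0.  -7. ]
[ 14.6 -31.8  -0.9] [ 0.1  0.  -7. ]
[ 18.4 -29.8  -0.9] [ 0.   0.  -1.3]
[ 19.  -29.3  -0.8] [-0. -0. -0.]
[ 19.  -29.3  -0.8] [ 0. -0. -0.]
```

```bash
python3 -m jog '255 11 -33 -1 0 0 -7; 255 15 -32 -1 0 0 -7; 255 18 -30 -1 0 0 -1; 255 19 -29 0 0 0 0; 255 19 -29 0 0 0 0' >/dev/null && python3 plan.py 446 -206.4 80 192.4 25
```

```text
now [ 460.6 -149.2   92. ] [ 179.7    -0.47 -167.64] t 6.52 F [ 0.83 -0.08 -1.31] op 0.621 q [-0.32  0.33  2.04  0.    0.78 -2.1 ]
to go tool [ 26.4 -52.8  12. ] turn [ 0.3  -0.47 -0.04]
[ 11.  -21.9   5. ] [ 0.3 -0.5 -0. ]
[ 11.  -21.9   5. ] [-0.  0.  0.]
[ 4.5 -8.9  2. ] [-0.  0. -0.]
[0. 0. 0.] [-0. -0. -0.]
[0. 0. 0.] [-0. -0. -0.]
```

```bash
python3 -m jog '255 12 -22 3 0 0 0; 255 9 -16 4 0 -0.5 0; 255 4 -5 3 0 0 0; 255 0 0 0 0 0 0; 255 0 0 0 0 0 0' >/dev/null && python3 plan.py 446 -206.4 50.3 192.4 25
```

```text
now [ 438.7 -202.8   77.6] [ 179.48   -0.35 -168.04] t 6.93 F [-0.16 -1.23 -0.76] op 0.615 q [-0.44  0.36  2.05  0.01  0.75 -2.22]
to go tool [-6.6 -5.3 27.3] turn [ 0.52 -0.35 -0.45]
[-5.8 -4.6 23.9] [ 0.5 -0.3 -0.4]
[-0.8 -0.6  3.4] [-0. -0. -0.]
[0. 0. 0.] [-0. -0. -0.]
[0. 0. 0.] [-0. -0. -0.]
[0. 0. 0.] [-0. -0. -0.]
```

```bash
python3 -m jog '255 0 -4 12 0.4 -0.3 -0.4; 255 0 0 0 0 0 0; 255 0 -1 10 0 0 0;255 0 0 0 0 0 0; 255 0 0 0 0 0 0' >/dev/null && python3 plan.py 446 -206.4 50.3 192.4 25 |head -2
python3 - <<'E'
from h import *
save('top','top4.png',(290,180,410,300),5);save('side','side4.png',(200,170,340,290),5)
E
```

```text
now [ 441.1 -203.5   54.3] [ 1.7977e+02 -1.2000e-01 -1.6745e+02] t 7.35 F [ 0.81  0.14 -0.14] op 0.618 q [-0.44  0.4   2.06  0.    0.69 -2.23]
to go tool [-4.2 -3.9  4. ] turn [ 0.23 -0.13  0.15]
```

View pics/top4.png

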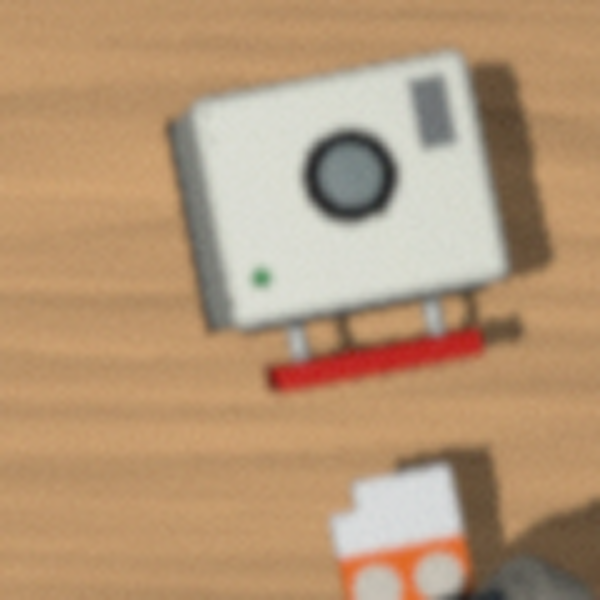

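View pics/side4.png

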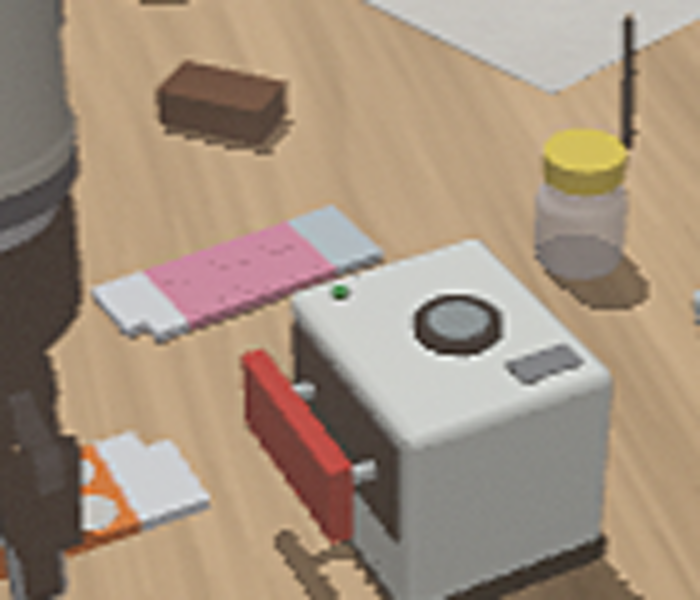

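The label end, with its notch corner at about (361,277) and the other corner at about (380,272), faces the bar squarely with a gap of around 40 mm. Now I'll work out the remaining offset in the bar frame.

```bash
python3 - <<'E'
from h import *
s=r.sense();p=s['eef_pos']
a=np.radians(12.4);d=np.array([np.cos(a),np.sin(a)]);n=np.array([-d[1],d[0]]);F=np.array([557.7,-181.9])
z=p[2]+22.7
for nm,q in(('notch outer +15',(361.3,276.8)),('-27',(380,272.6))):
    w=ray('top',q,z)[:2]-F; print(nm,w@d,w@n)
w=p[:2]-F;print('tcp-based label',w@d+74.7,w@n)
E
python3 plan.py 464 -202.5 50.3 192.4 25|head -2
```

```text
notch outer +15 -46.03682653984817 15.75031369552641
-27 -44.77815235638466 -25.3918874255511
tcp-based label -44.03883444250816 3.8226735630034905
now [ 440.9 -203.7   54.5] [ 1.7978e+02 -1.2000e-01 -1.6746e+02] t 7.45 F [ 0.3  -0.21 -0.42] op 0.616 q [-0.44  0.4   2.06  0.    0.69 -2.23]
to go tool [-22.8  -3.9   4.1] turn [ 0.22 -0.12  0.14]
```

```bash
python3 -m jog '255 -10 -2 3 0.2 0 0; 255 -10 0 1 0 0 0; 255 -8 0 0 0 0 0; 255 0 0 0 0 0 0; 255 0 0 0 0 0 0' && python3 plan.py 483.7 -199.2 50.3 192.4 25|head -2
```

```text
clock: 7.87
eef_pos: [473.5, -199.0, 51.1]
tcp_rot: [-3.14, 0.0, -2.922]
contact_force: [-0.6, 0.5, -0.5]
opening: 0.619
now [ 473.5 -199.    51.1] [-1.7992e+02  1.0000e-02 -1.6744e+02] t 7.87 F [-0.64  0.53 -0.54] op 0.619 q [-0.4   0.43  2.01 -0.    0.7  -2.19]
to go tool [-9.9 -2.5  0.8] turn [-0.08  0.01  0.16]
```

```bash
python3 -m jog '255 -6 0 0.5 0 0 0; 255 0 0 0 0 0 0; 255 0 0 0 0 0 0' && python3 plan.py 484.7 -197.9 50.3 192.4 25|head -2; python3 -m jog '255 -3 0 0 0 0 0; 255 0 0 0 0 0 0; 255 0 0 0 0 0 0'&& python3 plan.py 484.7 -197.9 50.3 192.4 25|head -2
```

```text
clock: 8.12
eef_pos: [480.2, -197.4, 50.6]
tcp_rot: [-3.14, 0.0, -2.922]
contact_force: [0.3, 0.6, -1.0]
opening: 0.618
now [ 480.2 -197.4   50.6] [-1.7992e+02  1.0000e-02 -1.6742e+02] t 8.12 F [ 0.27  0.61 -0.99] op 0.618 q [-0.39  0.44  1.99 -0.    0.7  -2.18]
to go tool [-4.3 -1.4  0.3] turn [-0.08  0.01  0.18]
clock: 8.37
eef_pos: [482.9, -196.7, 50.6]
tcp_rot: [-3.14, -0.0, -2.922]
contact_force: [0.4, 0.8, 0.1]
opening: 0.618
now [ 482.9 -196.7   50.6] [-1.7993e+02 -1.0000e-02 -1.6743e+02] t 8.37 F [0.36 0.85 0.07] op 0.618 q [-0.39  0.44  1.99 -0.    0.71 -2.18]
to go tool [-1.5 -1.5  0.3] turn [-0.07 -0.01  0.17]
```

```bash
for i in 1; do python3 -m jog '255 -2 -1 0 0 0 0; 255 0 0 0 0 0 0; 255 0 0 0 0 0 0'|sed -n '2p;4p'; python3 -m jog '255 -2 0 0 0 0 0; 255 0 0 0 0 0 0; 255 0 0 0 0 0 0'|sed -n '2p;4p'; done
```

```text
eef_pos: [484.1, -197.2, 50.4]
contact_force: [-0.6, 0.3, -0.9]
eef_pos: [485.1, -196.9, 50.2]
contact_force: [-1.7, -1.4, -0.1]
```

```bash
python3 -m jog '255 -2 0 0 0 0 0; 255 0 0 0 0 0 0; 255 0 0 0 0 0 0'|sed -n '2p;4p'; python3 -m jog '255 -2 0 0 0 0 0; 255 0 0 0 0 0 0; 255 0 0 0 0 0 0'|sed -n '2p;4p'; python3 -m jog '255 0 0 0 0 0 0; 255 0 0 0 0 0 0'|sed -n '2p;4p'
python3 - <<'E'
from h import *
save('top','top5.png',(290,180,410,300),5)
E
```

```text
eef_pos: [486.5, -196.5, 50.0]
contact_force: [-3.5, -1.6, 0.5]
eef_pos: [488.3, -196.1, 50.0]
contact_force: [-3.7, -2.1, 0.9]
eef_pos: [488.3, -196.1, 50.0]
contact_force: [-3.8, -2.6, 0.9]
```

View pics/top5.png

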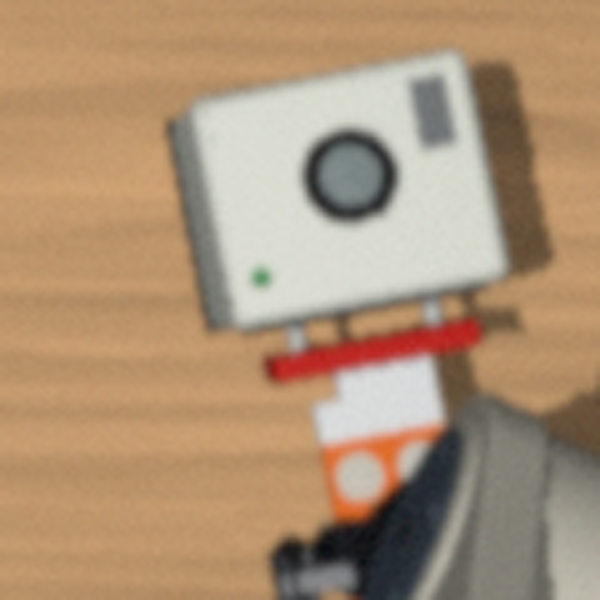

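The label edge, about (357,255) to (377,251), touches the bar, and the bar is visibly pushed in. I'll measure how far.

```bash
cat > bar.py <<'E'
from h import *
def bar(im):
    R,G,B=[im[:,:,i].astype(float) for i in range(3)]
    wgt=np.clip((R-G-60)/100,0,1)*(B<80)*(G<90)
    k=np.zeros_like(wgt);k[235:262,338:392]=1;wgt=wgt*k
    # excl. left end/orange
    p=np.argwhere(wgt>0.1);w=wgt[wgt>0.1]
    c=(p*w[:,None]).sum(0)/w.sum();return c[::-1],w.sum()
a=np.radians(12.4);d=np.array([np.cos(a),np.sin(a)])
c0,n0=bar(cv2.imread('pics/top0.png')[:,:,::-1]);c1,n1=bar(optics.grab_frame('top'))
print(c0,n0,c1,n1,'pushed', (ray('top',c1,90)-ray('top',c0,90))[:2]@d, (ray('top',c1,90)-ray('top',c0,90))[:2])
E
python3 bar.py; python3 plan.py 488 -196 50.3 192.4|head -1
```

```text
[365.05942165 251.65572943] 138.67000000000002 [364.88293925 249.57111677] 137.45 pushed 4.385942023000691 [4.39378865 0.44077726]
now [ 488.3 -196.1   50. ] [ 179.96   -0.32 -167.46] t 9.63 F [-3.23 -1.85  1.07] op 0.617 q [-0.38  0.45  1.98 -0.    0.72 -2.17]
```

Pushed in by about 4.4 mm, so about 3.5 mm more brings it to half-way.

```bash
python3 -m jog '255 -2.5 0 0 0 0 0; 255 0 0 0 0 0 0; 255 0 0 0 0 0 0'|sed -n '2p;4p'; python3 -m jog '255 -2 0 0 0 0 0; 255 0 0 0 0 0 0; 255 0 0 0 0 0 0; 255 0 0 0 0 0 0'|sed -n '2p;4p'; python3 bar.py; python3 plan.py 488 -196 50.3 192.4|head -1
```

```text
eef_pos: [490.6, -195.5, 49.9]
contact_force: [-3.9, -1.8, 1.1]
eef_pos: [492.1, -195.1, 49.8]
contact_force: [-4.6, -3.3, 0.0]
[365.05942165 251.65572943] 138.67000000000002 [364.58440806 247.75242718] 138.01999999999998 pushed 8.272190437538942 [8.22079948 1.13238693]
now [ 492.1 -195.1   49.8] [ 179.93   -0.42 -167.46] t 10.27 F [-4.02 -2.82  1.16] op 0.618 q [-0.38  0.46  1.97 -0.    0.72 -2.16]
```

The push is now 8.3 mm at about 5 N. I'll do one last look and let it settle.

```bash
python3 -m jog '255 0 0 0 0 0 0; 255 0 0 0 0 0 0; 255 0 0 0 0 0 0; 255 0 0 0 0 0 0'|sed -n '2p;4p'; python3 bar.py
python3 - <<'E'
from h import *
im=save('side','side6.png');im2=save('top','top6.png')
# lateral check
s=r.sense();p=s['eef_pos'];a=np.radians(12.4);d=np.array([np.cos(a),np.sin(a)]);n=np.array([-d[1],d[0]]);w=p[:2]-np.array([557.7,-181.9]);print('label vs rest face',w@d+74.7,'y',w@n, 'v',np.abs(s['qvel']).max())
cv2.imwrite('pics/top6c.png',cv2.resize(im2[180:300,290:410,::-1],None,fx=5,fy=5))
E
```

```text
eef_pos: [491.9, -195.1, 49.8]
contact_force: [-3.8, -2.8, 1.1]
[365.05942165 251.65572943] 138.67000000000002 [364.6102605  247.83230535] 137.81 pushed 8.096409053863487 [8.0534451  1.07496276]
label vs rest face 7.613041258461564 y 1.1933948237913006 v 0.002564213345448752
```

View pics/side6.png

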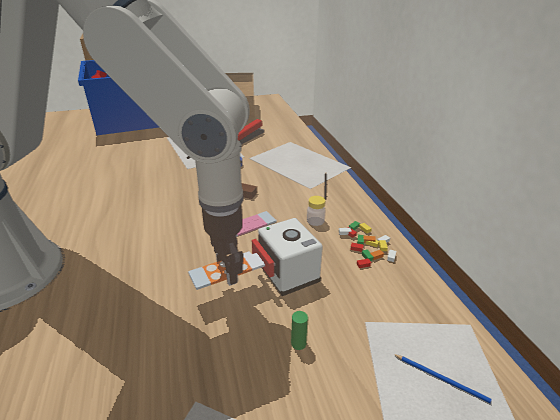

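View pics/top6c.png

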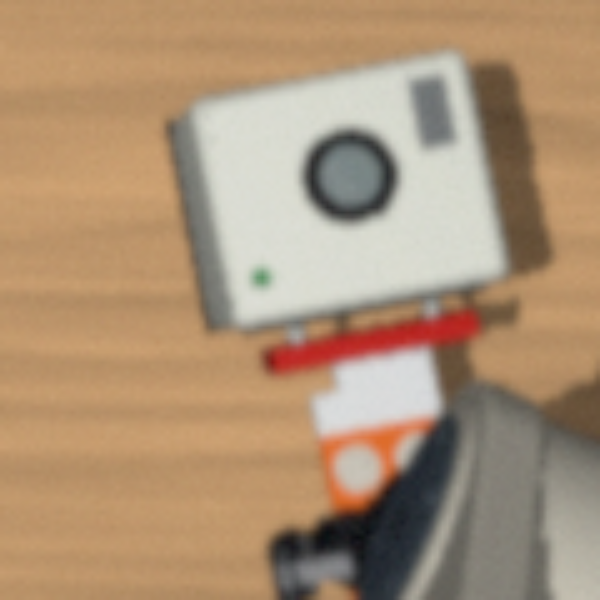

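The plate is held level at about (228,270) in the side view, with its label end square on the bar, which is pushed in. The jar at (317,210) and the glue at (300,330) are where they started. Handing in.

```bash
python3 -c "
from rig import ticket
print(ticket.sign_off())"
```

```text
the job is handed in; nothing more can be done
None
```

I picked the orange plate up by its long sides, found the label end by its notch, and brought it level to the reader. I pressed the red bar about half-way and handed the job in still holding the plate there. The clock was just under 11 s at hand-in, and no verdict was reported.

**Last checks:**
- **Bar travel:** the top camera shows the bar pushed in about 8.1 mm. The arm's own position gives 7.6 mm, so the two agree to within 0.5 mm.
- **Push force:** the wrist reads about 4.7 N, close to the 4.5 N expected half-way.
- **Alignment:** the label end is within about 1–2 mm of the bar's centre sideways, square to within about 0.2° and level to within about 0.5° by the tool pose.
- **Height and grip:** the plate's underside is about 66 mm up, the arm is still, and the gripper opening is steady at 0.62.
- **Bystanders:** the jar and glue stick look unmoved in the final side view. The arm largely hides the tape roll there; nothing touched it that I know of, but I did not check its final position separately.

**Disagreement:** the sideways position of the plate in the grip differed by 2–3 mm between the camera and the tool pose. That is about the calibration error and well inside the 15 mm allowed.

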